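# Stand microscope out of its case and over the chip

## Task

Take the silver stand microscope by its black eyepiece end and draw it out of its cutout in the sloping instrument case; it is a tight fit, so ease it out with small wiggles rather than dragging the case about. Then stand it upright on the upturned globe base in the vise so that its foot covers the pale chip, setting it down gently before you let go. Leave the torch in its cutout and the fox, bridge and engine where they stand.

Things in the scene. Friction and masses are not known exactly. Their poses are not given: they have to be found in the camera images.
- scope_mid (a point): Half-way point of the silver stand microscope, loose, 145 mm long, 0.2 to 0.35 kg; z along its axis from foot to eyepiece. From the foot: sleeve 40 mm diameter, 62 mm long; brass ring 34 mm diameter to 76 mm; then plain tube 30 mm diameter to the top, its last 17 mm black. Starts foot-down in one of the case's two deep cutouts, 90 mm sticking out. Grip it 25 to 40 mm above this point.
- scope_foot (a point): Centre of the flat underside of the microscope's foot (40 mm diameter), axes as scope_mid. At the start it stands on the bottom of a cutout, 55 mm below the foam face. A straight pull takes 12 to 20 N over the first 50 mm, enough to drag the loose case; turned to and fro about its own axis, 7 to 9 deg each way every 3 to 5 mm of slow pull, it comes at 7 to 15 N.
- insert: Dark foam block in the lidless case. Origin: middle of its face, 110 mm above the bench; z square out of the face, 27 deg from vertical, leaning roughly towards the robot; y level, x up the slope. Face 150 (x) by 230 mm (y). Deep cutouts at x = 0, y = +52 and -52 mm, 43 mm square, 55 mm deep; in each, foam cheeks press on the instrument from +y and -y, about 12 N each, yielding up to 4 mm.
- case: Steel rest that carries the case and its foam (2.4 kg together, loose on the bench, held by its weight alone). Origin at bench level, straight below the middle of the foam face.
- torch_mid (a point): Half-way point of the black torch with a yellow tail that stands in the other deep cutout (130 mm long, 75 mm sticking out, body 28 mm, tail 30 mm diameter); z along its axis towards the tail. It stays there.
- chip (a point): Centre of the chip, a pale bare spot 16 mm across on the flat, level, brown upper face of the upturned globe base; z up, on the face, 132 mm above the bench. It lies 32 mm from the middle of the face, which is 150 mm in diameter, fixed and firm; nothing near it is higher than the face.
- vise: Small cast iron bench vise with cork-lined jaws, bolted down, gripping the stem of the globe base; origin at bench level below the middle of the globe base's face. Its body is 95 mm high; its screw and 110 mm cross handle point to -x of its frame, reaching 125 mm from the origin, 52 mm high.
- fox: Sitting porcelain fox, 72 mm across, 130 mm high; origin at the centre of its underside.
- bridge: Pewter model bridge, 176 by 44 mm, 73 mm high, long way along its x; origin at the centre of its underside.
- engine: Wooden toy train engine, 142 by 70 mm, 100 mm high, long way along its x; origin at the centre of its underside.
There are look-alikes about, which are no part of the job. Leave any orange or red look-alike of the part that bears scope_mid alone.

How it is judged:
By the outcome, as a careful person would: the job done as asked, in the order asked, and still so for the second after the job is handed in, with the robot touching nothing.
It also fails if it takes over 61 s, if anything falls off the work surface, if the arm or the gripper's body presses on something with over 40 N, if the wrist force passes 120 N, or if a joint passes its speed limit or range.

## Robot

A 6-joint arm with a two-finger parallel gripper is mounted at the origin on the work surface. World frame = base frame: x ahead of the robot, y to its left, z up, the work surface at z = 0. Lengths are in m, angles in rad, forces in N, time in s.
With the tool pointing down it reaches from about 0.35 to 0.975 m from the base axis. Payload 4.9 kg.
Tool frame: the origin (TCP) lies at the very end of the fingers, on their centre line; the grasp point (between the pads) lies 19 mm behind it (ctrl.grip_point_offset is the distance from the TCP to the grasp point, in m); z points along the fingers, y is the line along which they close (so a half turn about z gives the same grasp; the last joint's range is limited). The gripper opens to 85 mm and grips with 20 to 120 N. Pads are 22 mm wide; open, the fingers measure 114 mm over their backs; the gripper's body (76 mm by 85 mm) begins 54 mm behind the grasp point. The pads swing forward as they close: fully open they stand 13 mm farther back than shut.
Start: joints at [1.163, 0.053, 1.613, -0, 1.476, -0.119], TCP at [0.178, 0.599, 0.231] pointing down, gripper open.
Joint ranges: [-3.01, 3.01], [-1.01, 2.22], [0.06, 2.58], [-1.02, 4.17], [0.09, 2.62], [-3.14, 3.14]. Speed limits (rad/s): [2.57, 2.57, 3.14, 3.14, 3.14, 3.14].

## Interface

Orientations are given as a rotation vector (axis times angle).
In Python, from station import ctrl gives the robot as it stands.
- The arm moves only by the tool send_rows, never from a script. Its argument "rows" is a list of rows, each a list of 3 entries, a list of its own where there are three numbers: the finger opening in cm, from 0 to 8.54, then the shift along the tool's x, y, z in cm, then the turn about the tool's z in degrees. A call has 1 to 10 rows; each row shifts and turns the commanded pose from where the row before left it, along the tool's axes as they then stand; what a row does not reach is not made up. A row lasts 1/8 s, in which the tool goes at most 62.5 mm and 10.7 degrees, less where a joint would pass 70% of its speed; a pose out of reach is approached as far as the arm can. A call with a gripper value outside its range is refused whole. The fingers move at their own pace and stop on an object; "newtons" is the grip in N (left out, the last holds). Time passes only in rows, so rows that do not move let the fingers close. It gives the time, the measured TCP pose, the force, the opening and the grip force at its end, in the units of the state.
- ctrl.get_obs(): the state, without advancing time (a new reading comes with each control period).
- ctrl.get_image(name): name is "scene" or "side" or "wrist"; returns a dict with "frame" (384x512x3 uint8, red, green, blue), "range_z" (384x512 float32, m along the optical axis (not along the pixel's ray), 0 where there is no reading), "fx", "fy", "cx", "cy" (pixels), "k1" (the pictures are not rectified: a ray, as slopes to the right and down, at radius r is drawn at 1 + k1 r^2 times it, then the intrinsics apply), "cam_to_world" (4x4, takes a point from camera to world coordinates). Camera axes: x right, y down, z forward; pixel columns grow to the right and rows downward; lengths in m; the calibration is good to about 2 mm. A picture is of the moment at which its call begins.
- ctrl.finish_job(): hands the job in; it is judged then, once.
The state is a dict: "t": time; "q": joint angles; "dq": joint speeds; "effort": joint torques, N m; "tool_pos": TCP position; "tool_rot": TCP orientation; "contact_force": force on the tool from outside, world axes, zero at the start; "wrist_torque": the same for the moment, N m; "opening": finger opening in m; "grip_force": force on a finger pad.
Only numpy, scipy, OpenCV 4.12 (cv2) and the standard library are available. Lean on these libraries where they do the work, as an engineer would, in place of code of your own. Each camera call takes 0.05 s, during which the arm holds its last target. There are 200 camera calls.

## Working session

There is one attempt and no reset: what is moved stays moved. The work goes in short steps, Python scripts to look and compute and a tool call to move; the robot and the scene stay as the last step left them, time stands still between calls to the robot, and variables do not carry over. Pictures are saved under pics/ and viewed, at most 10 in all, crops included, and the job is handed in when it is done.

Besides the shell and the picture viewer there is one more tool, called as name(argument=value, ...), one argument or row to a line, values as JSON. send_rows: Moves the arm, as the interface text tells. Its arguments: {"type":"object","properties":{"rows":{"type":"array","items":{"type":"array"}},"newtons":{"type":"number"}},"required":["rows"]}

```bash
mkdir -p pics; ls
cat > h.py <<'E'
import numpy as np, cv2
from station import ctrl
from scipy.spatial.transform import Rotation as R
def grab(name):
    im=ctrl.get_image(name); np.savez(f'/tmp/{name}.npz',**im); return im
def load(name): return dict(np.load(f'/tmp/{name}.npz'))
def cloud(im):
    h,w=im['range_z'].shape
    K=np.array([[im['fx'],0,im['cx']],[0,im['fy'],im['cy']],[0,0,1]],float)
    u,v=np.meshgrid(np.arange(w),np.arange(h))
    p=cv2.undistortPoints(np.stack([u,v],-1).reshape(-1,1,2).astype(np.float64),K,np.array([float(im['k1']),0,0,0])).reshape(h,w,2)
    z=im['range_z']; P=np.dstack([p[...,0]*z,p[...,1]*z,z])
    T=im['cam_to_world']; W=P@T[:3,:3].T+T[:3,3]; W[z<=0]=np.nan
    return W
E
python3 - <<'E'
from h import *
a=[]
for n in ['scene','side']:
    im=grab(n); a.append(im['frame'])
    W=cloud(im); print(n,im['cam_to_world'].round(3).tolist(),im['fx'],im['k1'],(im['range_z']>0).mean())
    cv2.imwrite(f'pics/{n}0.png',cv2.resize(im['frame'][...,::-1],(800,600),interpolation=cv2.INTER_CUBIC))
E
```

```text
pics
scene [[-0.889, 0.291, -0.354, 0.933], [0.458, 0.542, -0.705, 0.857], [-0.014, -0.789, -0.615, 0.899], [0.0, 0.0, 0.0, 1.0]] 491.0369665181607 -0.1506644893850227 0.9960734049479166
side [[0.708, -0.41, 0.576, -0.264], [-0.706, -0.431, 0.561, -0.746], [0.018, -0.804, -0.595, 0.854], [0.0, 0.0, 0.0, 1.0]] 434.51902111323454 -0.13521735423891007 0.9956156412760416
```

```bash
python3 -c "
from h import *
print(ctrl.get_obs())"
```

```text
{'t': 0.1, 'q': array([ 1.16298193e+00,  5.33142344e-02,  1.61415120e+00, -3.19511567e-06,
        1.47604929e+00, -1.19022738e-01]), 'dq': array([ 0.00279123, -0.00348175, -0.00420475, -0.00161429, -0.00111719,
       -0.00122109]), 'effort': array([ 1.90208534e-04, -3.94902527e+01, -3.71363389e+01, -1.06642603e-04,
        3.92511298e-03, -4.05965523e-06]), 'tool_pos': array([0.17778074, 0.59858214, 0.23017476]), 'tool_rot': array([-4.51985884e-01, -3.10840467e+00,  2.91588450e-03]), 'contact_force': array([ 0.4217099 , -0.88432458,  0.17727484]), 'wrist_torque': array([ 0.04881801,  0.05450064, -0.01877004]), 'grip_force': 0.0, 'opening': 0.08516645714360395}
```

View pics/scene0.png

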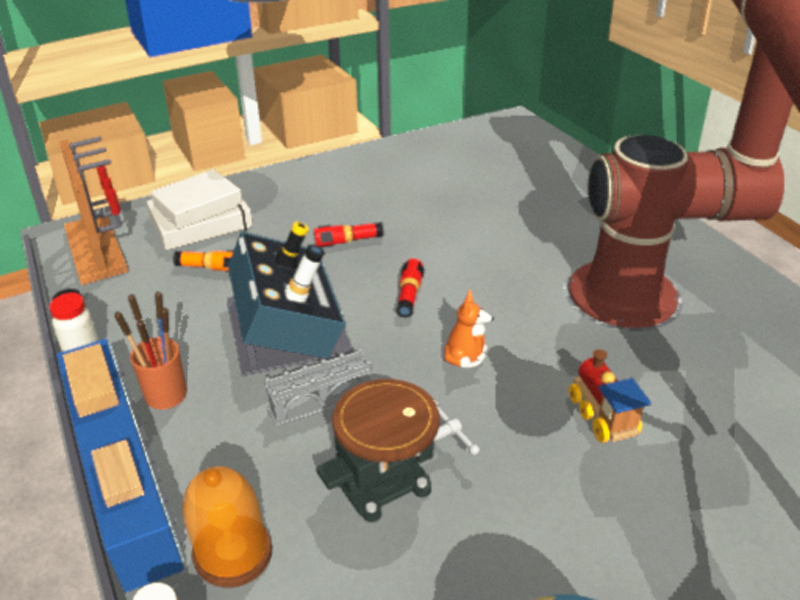

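View pics/side0.png

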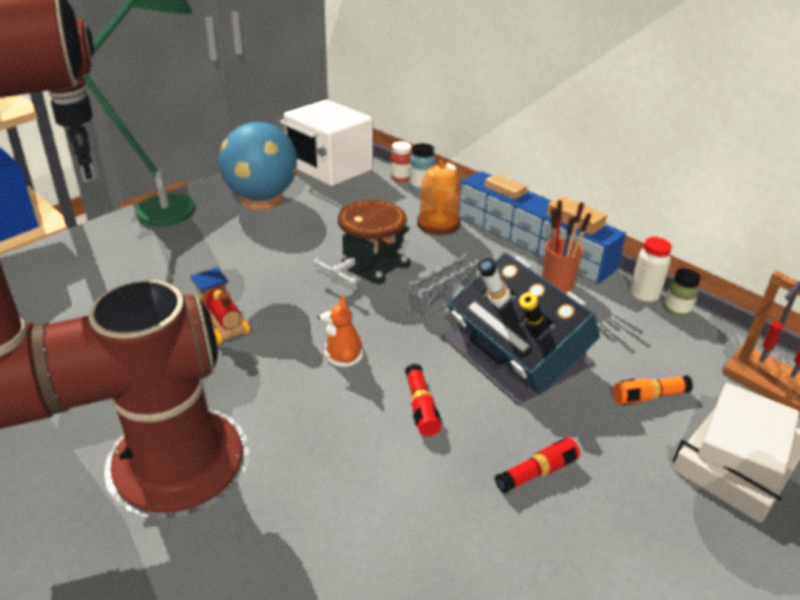

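The scene picture shows the silver microscope with its black top at about (315,252), the yellow-tailed torch at (298,230), the chip at (408,411) and the fox at (468,335). In the side picture the microscope's top is at (488,268), the torch tail at (530,302) and the chip at (357,218).

Run:
```python
from h import *
from scipy.optimize import least_squares
S=load('scene');D=load('side');Ws=cloud(S);Wd=cloud(D)
def at(W,u,v): 
    c,r=int(u*.64),int(v*.64); return np.nanmedian(W[r-1:r+2,c-1:c+2].reshape(-1,3),0).round(3)
for n,W,p in [('scope s',Ws,(313,254)),('torch s',Ws,(300,229)),('chip s',Ws,(408,411)),('fox s',Ws,(468,340)),('eng s',Ws,(625,400)),('bridge s',Ws,(300,380)),('scope d',Wd,(488,268)),('torch d',Wd,(529,302)),('chip d',Wd,(357,218)),('fox d',Wd,(343,330)),('bench',Ws,(540,480))]: print(n,at(W,*p))
# chip: pale on face
for n,im,W,(u,v) in [('s',S,Ws,(408,411)),('d',D,Wd,(357,218))]:
    m=np.zeros(W.shape[:2],bool);c,r=int(u*.64),int(v*.64);m[r-9:r+10,c-9:c+10]=1
    m&=(im['frame'][...,2]>110)&(abs(W[...,2]-.132)<.008)
    print('chip',n,m.sum(),W[m].mean(0).round(4))
    z=W[...,2];q=(abs(z-.132)<.006)&(np.hypot(W[...,0]-W[m].mean(0)[0],W[...,1]-W[m].mean(0)[1])<.12)
    e=W[q]; (cx,cy),rad=cv2.minEnclosingCircle(e[:,:2].astype(np.float32)); print('disc',cx,cy,rad,z[q].mean())
# foam face
P=np.vstack([Ws.reshape(-1,3),Wd.reshape(-1,3)]);P=P[~np.isnan(P).any(1)]
t=(at(Ws,313,254)+at(Ws,300,229))/2
Q=P[(np.hypot(P[:,0]-t[0],P[:,1]-t[1])<.16)&(P[:,2]>.05)&(P[:,2]<.2)]
rng=np.random.default_rng(0);best=0
for _ in range(1500):
    a=Q[rng.choice(len(Q),3,False)];n=np.cross(a[1]-a[0],a[2]-a[0]);n/=np.linalg.norm(n)+1e-12
    if n[2]<0:n=-n
    if abs(n[2]-np.cos(np.radians(27)))>.05: continue
    i=abs((Q-a[0])@n)<.003
    if i.sum()>best:best=i.sum();B=i;
f=Q[B];c=f.mean(0);n=np.linalg.svd(f-c,full_matrices=False)[2][2];n*=np.sign(n[2])
print('face',best,c.round(4),n.round(4),np.degrees(np.arccos(n[2])))
y=np.cross([0,0,1],n);y/=np.linalg.norm(y);x=np.cross(y,n);print('x',x,'y',y)
l=np.c_[(f-c)@x,(f-c)@y];(lc,sz,an)=cv2.minAreaRect(l.astype(np.float32));print(lc,sz,an);cc=c+lc[0]*x+lc[1]*y;print('centre',cc.round(4))
# protruding points
A=P-cc;L=np.c_[A@x,A@y,A@n]
for s in (1,-1):
    k=(abs(L[:,0])<.04)&(abs(L[:,1]-s*.052)<.04)&(L[:,2]>.008)&(L[:,2]<.10);q=L[k]
    print(s,k.sum(),'max h',np.percentile(q[:,2],[90,98,99.5]).round(4))
    if 1:
        r=lambda h:np.where(h<.007,.020,np.where(h<.021,.017,.015))
        g=lambda p:np.hypot(q[:,0]-p[0]-p[2]*q[:,2],q[:,1]-p[1]-p[3]*q[:,2])-r(q[:,2])
        qq=q[q[:,2]<.08];q=qq
        o=least_squares(g,[0,s*.052,0,0],loss='soft_l1',f_scale=.002);print(o.x.round(4),np.median(abs(g(o.x))))
        for h in(0,.0425,.09): print(h,(cc+x*(o.x[0]+o.x[2]*h)+y*(o.x[1]+o.x[3]*h)+n*h).round(4))
```

```text
scope s [ 0.58  -0.145  0.191]
torch s [ 0.562 -0.249  0.178]
chip s [0.584 0.197 0.132]
fox s [0.379 0.028 0.055]
eng s [0.269 0.297 0.091]
bridge s [ 0.668 -0.012  0.055]
scope d [ 0.567 -0.164  0.19 ]
torch d [ 0.552 -0.264  0.175]
chip d [0.581 0.201 0.133]
fox d [ 0.357 -0.006  0.072]
bench [ 0.419  0.301 -0.001]
chip s 36 [0.5831 0.198  0.1319]
disc 0.6159954071044922 0.1872372180223465 0.07757057994604111 0.13139699022576062
chip d 10 [0.5798 0.1956 0.1341]
disc 0.6131520867347717 0.18726754188537598 0.07807616144418716 0.13293687549630928
face 4399 [ 0.6026 -0.2146  0.1117] [-0.4508  0.0908  0.888 ] 27.376184970860017
x [-0.8705157   0.17537994 -0.45983072] y [-0.19749846 -0.9803032   0.        ]
(0.0009697601199150085, -0.0006498098373413086) (0.24669696390628815, 0.17272286117076874) 89.04649353027344
centre [ 0.6018 -0.2137  0.1112]
1 540 max h [0.0755 0.0774 0.0791]
[ 0.0024  0.0526 -0.0024  0.0069] 0.0017762281489937682
0 [ 0.5894 -0.2649  0.1102]
0.0425 [ 0.5702 -0.2614  0.1479]
0.09 [ 0.5489 -0.2574  0.1902]
-1 651 max h [0.0903 0.0923 0.0932]
[ 0.0025 -0.051  -0.0065  0.0142] 0.0011172094587423766
0 [ 0.6098 -0.1633  0.1101]
0.0425 [ 0.5907 -0.1601  0.148 ]
0.09 [ 0.5694 -0.1565  0.1903]
```

The measurements agree with the given sizes. The face is 27.4° from vertical and 111 mm up, the microscope sticks out 92 mm, and the disc radius is 77 mm at 132 mm height. The moves only turn about the tool's z, so I'll grip with a vertical tool closing along the level insert y and upright the tube later by pivoting it in the pads.

send_rows(
  rows=[
    [8.5,[0,0,-5],-5.2],
    [8.5,[0,0,-5],0],
    [8.5,[-3.44,-4.14,0],0],
    [8.5,[-3.44,-4.14,0],0],
    [8.5,[-3.44,-4.14,0],0],
    [8.5,[-3.44,-4.14,0],0],
    [8.5,[-3.44,-4.14,0],0],
    [8.5,[-3.44,-4.14,0],0],
    [8.5,[-3.44,-4.14,0],0],
    [8.5,[-3.44,-4.14,0],0],
  ],
  newtons=60,
)

```text
t: 1.35
tool_pos: [0.3829, 0.2186, 0.3309]
tool_rot: [-0.31, -3.126, 0.0]
contact_force: [1.8, 0.2, 0.0]
opening: 0.0851
grip_force: 0.0
```

send_rows(
  rows=[
    [8.5,[-3.44,-4.14,0],0],
    [8.5,[-3.44,-4.14,0],0],
    [8.5,[-3.44,-4.14,0],0],
    [8.5,[-3.44,-4.14,0],0],
    [8.5,[-3.44,-4.14,0],0],
    [8.5,[-3.44,-4.14,0],0],
    [8.5,[-3.44,-4.14,0],0],
    [8.5,[-3.44,-4.14,0],0],
    [8.5,[0,0,0],0],
    [8.5,[0,0,0],0],
  ],
)

```text
t: 2.6
tool_pos: [0.587, -0.1584, 0.3306]
tool_rot: [-0.311, -3.125, -0.001]
contact_force: [1.3, 0.9, -0.3]
opening: 0.0848
grip_force: 0.0
```

```bash
cat >> h.py <<'E'
def pose():
    o=ctrl.get_obs(); return o['tool_pos'],R.from_rotvec(o['tool_rot']).as_matrix()
def shift(target):
    p,M=pose(); return ((np.array(target)-p)@M*100).round(2)
E
python3 - <<'E'
from h import *
print(ctrl.grip_point_offset,ctrl.get_obs()['t'],pose())
im=grab('wrist');W=cloud(im)
cv2.imwrite('pics/w1.png',cv2.resize(im['frame'][...,::-1],(800,600),interpolation=cv2.INTER_CUBIC))
# insert y from long direction of face points, in a plane fit
m=(W[...,2]>.06)&(W[...,2]<.16);Q=W[m];Q=Q[np.hypot(Q[:,0]-.6,Q[:,1]+.21)<.16]
n=np.array([-.4508,.0908,.888]);c=np.array([.6018,-.2137,.1112])
for _ in range(6):
    f=Q[abs((Q-c)@n)<.004];c0=f.mean(0);n=np.linalg.svd(f-c0,full_matrices=False)[2][2];n*=np.sign(n[2]);c=c0
print(len(f),c.round(4),n.round(4),'z at xy',c[2]-((.6018-c[0])*n[0]+(-.2137-c[1])*n[1])/n[2])
y=np.cross([0,0,1],n);y/=np.linalg.norm(y);x=np.cross(y,n);print('ydir deg',np.degrees(np.arctan2(-y[1],-y[0])))
P=W[~np.isnan(W).any(2)]
F=np.array([.6098,-.1633,.1101]);A=P-F;L=np.c_[A@x,A@y,A@n]
k=(np.hypot(L[:,0],L[:,1])<.035)&(L[:,2]>.01);q=L[k];print('max h',np.percentile(q[:,2],[90,98]))
t=q[q[:,2]>np.percentile(q[:,2],90)-.006]; print('top centroid world',(F+t[:,0].mean()*x+t[:,1].mean()*y+t[:,2].mean()*n).round(4),len(t))
for h in (.03,.05,.07):
    s=q[abs(q[:,2]-h)<.006]; print(h,len(s),'x',s[:,0].min(),s[:,0].max(),'y',np.percentile(s[:,1],[1,99]) if len(s) else 0)
E
```

```text
0.0187 2.6 (array([ 0.58698064, -0.1583961 ,  0.33058615]), array([[-9.80406935e-01,  1.96978392e-01, -1.32446093e-03],
       [ 1.96977343e-01,  9.80407644e-01,  8.81745116e-04],
       [ 1.47219635e-03,  6.03580233e-04, -9.99998734e-01]]))
22493 [ 0.6042 -0.2146  0.1129] [-0.4471  0.086   0.8903] z at xy 0.11163648603914866
ydir deg 79.1090109535926
max h [0.09114205 0.09178093]
top centroid world [ 0.5688 -0.1564  0.1904] 977
0.03 72 x -0.01440900056740673 -0.00028248677625535733 y [-0.01333359  0.01535272]
0.05 71 x -0.014340988202370196 -0.0027908934912353298 y [-0.01252421  0.01477235]
0.07 92 x -0.014246186714546765 -0.0023056678410951245 y [-0.013377    0.01468884]
```

View pics/w1.png

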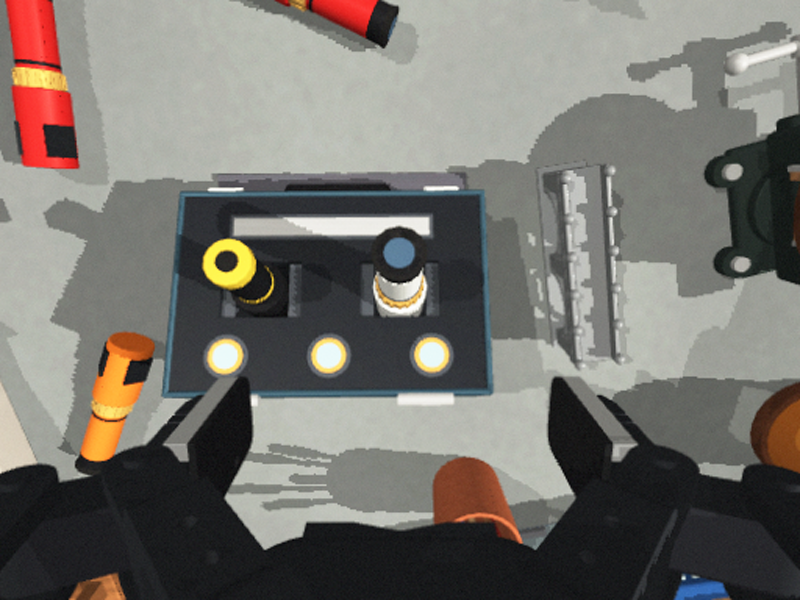

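The wrist picture shows the microscope's eyepiece at (400,255) and the torch at (230,260), with the fingers straddling along the level insert y as planned. I'll go down and close now.

send_rows(
  rows=[
    [8.5,[0,-0.15,5],-0.5],
    [8.5,[0,0,5],0],
    [8.5,[0,0,4],0],
    [8.5,[0,0,3],0],
    [8.5,[0,0,2.4],0],
    [8.5,[0,0,0],0],
    [2.8,[0,0,0],0],
    [2.8,[0,0,0],0],
    [2.8,[0,0,0],0],
    [2.8,[0,0,0],0],
  ],
  newtons=80,
)

```text
t: 3.9
tool_pos: [0.5877, -0.16, 0.1388]
tool_rot: [0.297, 3.126, 0.0]
contact_force: [-1.1, 2.1, 5.1]
opening: 0.0288
grip_force: 46.6
```

send_rows(
  rows=[
    [2.0,[0,0,0],0],
    [2.0,[0,0,0],0],
    [2.0,[0,0,0],0],
  ],
)

```text
t: 4.28
tool_pos: [0.5877, -0.16, 0.1389]
tool_rot: [0.297, 3.126, 0.0]
contact_force: [-2.0, 2.0, 5.7]
opening: 0.0282
grip_force: 78.3
```

send_rows(
  rows=[
    [2.0,[0,0.57,-0.09],9],
    [2.0,[0,-0.57,-0.09],-9],
    [2.0,[0,-0.57,-0.09],-9],
    [2.0,[0,0.57,-0.09],9],
  ],
  newtons=90,
)

```text
t: 4.78
tool_pos: [0.5854, -0.1602, 0.1399]
tool_rot: [0.302, 3.126, -0.0]
contact_force: [4.5, -0.4, -6.0]
opening: 0.0283
grip_force: 89.2
```

send_rows(
  rows=[
    [2.0,[0,0.57,-0.09],9],
    [2.0,[0,-0.57,-0.09],-9],
    [2.0,[0,-0.57,-0.09],-9],
    [2.0,[0,0.57,-0.09],9],
  ],
)

```text
t: 5.28
tool_pos: [0.5837, -0.1599, 0.1433]
tool_rot: [0.302, 3.126, -0.0]
contact_force: [4.7, 0.6, -6.1]
opening: 0.028
grip_force: 89.4
```

Run:
```python
from h import *
o=ctrl.get_obs();print({k:np.round(o[k],3) for k in('t','tool_pos','contact_force','wrist_torque','grip_force','opening')})
im=grab('wrist');f=im['frame'][...,::-1];sc=load('scene');s2=grab('scene')['frame']
d=cv2.absdiff(s2,sc['frame']).max(2)
print('case moved px (edges region diff)',(d[150:235,140:185]>40).mean())
a=cv2.resize(f,(400,300));b=cv2.resize(s2[120:312,100:356,::-1],(400,300))
cv2.imwrite('pics/w2.png',np.hstack([a,b]))
```

```text
{'t': np.float64(5.275), 'tool_pos': array([ 0.584, -0.16 ,  0.143]), 'contact_force': array([ 4.73 ,  0.592, -6.114]), 'wrist_torque': array([-0.095, -0.726,  0.293]), 'grip_force': np.float64(89.44), 'opening': np.float64(0.028)}
case moved px (edges region diff) 0.005751633986928104
```

View pics/w2.png

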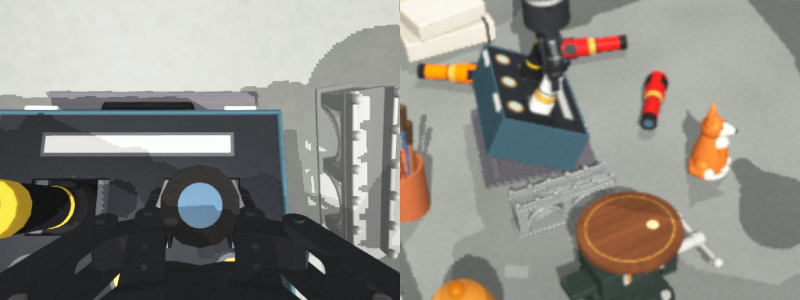

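The picture shows the tube held in the fingers at (205,210) and the case unmoved. The pull is about 8 N, so I'll keep going the same way.

send_rows(
  rows=[
    [2.0,[-0.01,0.6,-0.1],9],
    [2.0,[-0.01,-0.6,-0.1],-9],
    [2.0,[-0.01,-0.6,-0.1],-9],
    [2.0,[-0.01,0.6,-0.1],9],
    [2.0,[-0.01,0.6,-0.1],9],
    [2.0,[-0.01,-0.6,-0.1],-9],
    [2.0,[-0.01,-0.6,-0.1],-9],
    [2.0,[-0.01,0.6,-0.1],9],
  ],
)

```text
t: 6.38
tool_pos: [0.58, -0.1592, 0.1512]
tool_rot: [-0.298, -3.126, -0.0]
contact_force: [3.4, 0.1, -6.7]
opening: 0.0281
grip_force: 89.6
```

send_rows(
  rows=[
    [2.0,[0,0.62,-0.1],9],
    [2.0,[0,-0.62,-0.1],-9],
    [2.0,[0,-0.62,-0.1],-9],
    [2.0,[0,0.62,-0.1],9],
    [2.0,[0,0.62,-0.1],9],
    [2.0,[0,-0.62,-0.1],-9],
    [2.0,[0,-0.62,-0.1],-9],
    [2.0,[0,0.62,-0.1],9],
  ],
)

```text
t: 7.38
tool_pos: [0.5761, -0.1585, 0.159]
tool_rot: [-0.297, -3.126, -0.0]
contact_force: [2.6, 0.3, -6.9]
opening: 0.0283
grip_force: 89.7
```

Run:
```python
from h import *
o=ctrl.get_obs();print({k:np.round(o[k],3) for k in('t','tool_pos','contact_force','wrist_torque')})
g=lambda i:cv2.cvtColor(i,cv2.COLOR_RGB2GRAY).astype(np.float32)
a,b=g(load('scene')['frame']),g(grab('scene')['frame'])
# case front side + bottom edge, away from the arm
r=np.s_[195:240,148:225];print('shift px',cv2.phaseCorrelate(a[r],b[r],cv2.createHanningWindow((77,45),cv2.CV_32F)))
```

```text
{'t': np.float64(7.375), 'tool_pos': array([ 0.576, -0.159,  0.159]), 'contact_force': array([ 2.555,  0.336, -6.891]), 'wrist_torque': array([ 0.12 , -0.531,  0.282])}
shift px ((-0.03947616933074016, 0.48520146177510526), 1.0104099991586473)
```

send_rows(
  rows=[
    [2.0,[0,0.66,-0.1],9],
    [2.0,[0,-0.66,-0.1],-9],
    [2.0,[0,-0.66,-0.1],-9],
    [2.0,[0,0.66,-0.1],9],
    [2.0,[0,0.66,-0.1],9],
    [2.0,[0,-0.66,-0.1],-9],
    [2.0,[0,-0.66,-0.1],-9],
    [2.0,[0,0.66,-0.1],9],
  ],
)

```text
t: 8.43
tool_pos: [0.5721, -0.1578, 0.1672]
tool_rot: [-0.295, -3.126, -0.001]
contact_force: [2.9, -0.2, -5.9]
opening: 0.0285
grip_force: 89.9
```

send_rows(
  rows=[
    [2.0,[0,0.68,-0.1],9],
    [2.0,[0,-0.68,-0.1],-9],
    [2.0,[0,-0.68,-0.1],-9],
    [2.0,[0,0.68,-0.1],9],
    [2.0,[0,0.68,-0.1],9],
    [2.0,[0,-0.68,-0.1],-9],
    [2.0,[0,-0.68,-0.1],-9],
    [2.0,[0,0.68,-0.1],9],
  ],
)

```text
t: 9.43
tool_pos: [0.568, -0.1569, 0.1752]
tool_rot: [-0.295, -3.126, -0.001]
contact_force: [3.7, 0.2, -7.1]
opening: 0.0283
grip_force: 90.0
```

send_rows(
  rows=[
    [2.0,[0,0.7,-0.1],9],
    [2.0,[0,-0.7,-0.1],-9],
    [2.0,[0,-0.7,-0.1],-9],
    [2.0,[0,0.7,-0.1],9],
    [2.0,[0,0.7,-0.1],9],
    [2.0,[0,-0.7,-0.1],-9],
    [2.0,[0,-0.7,-0.1],-9],
    [2.0,[0,0.7,-0.1],9],
  ],
)

```text
t: 10.42
tool_pos: [0.564, -0.1542, 0.1836]
tool_rot: [-0.294, -3.127, -0.008]
contact_force: [2.5, 4.2, -3.6]
opening: 0.028
grip_force: 90.6
```

Run:
```python
from h import *
o=ctrl.get_obs();print({k:np.round(o[k],3) for k in('t','tool_pos','contact_force','wrist_torque')})
s=grab('scene')['frame'];d=grab('side')['frame']
cv2.imwrite('pics/e3.png',np.hstack([cv2.resize(s[120:264,130:322,::-1],(400,300)),cv2.resize(d[90:270,220:460,::-1],(400,300))]))
```

```text
{'t': np.float64(10.425), 'tool_pos': array([ 0.564, -0.154,  0.184]), 'contact_force': array([ 2.533,  4.17 , -3.555]), 'wrist_torque': array([ 1.218, -0.624,  0.257])}
```

View pics/e3.png

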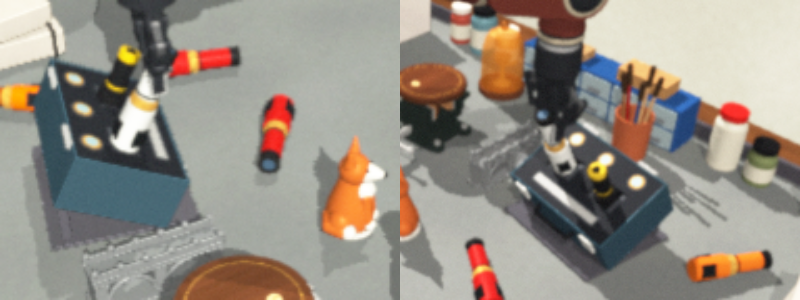

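The pictures show the sleeve almost out of the cutout and the case still in place. I'll draw it straight out along its axis, then lift clear.

send_rows(
  rows=[
    [2.0,[0.1,0,-0.18],0],
    [2.0,[0.1,0,-0.18],0],
    [2.0,[0.1,0,-0.18],0],
    [2.0,[0.1,0,-0.18],0],
    [2.0,[0.2,0,-0.36],0],
    [2.0,[0.3,0,-0.7],0],
    [2.0,[0.3,0,-2],0],
    [2.0,[0,0,-4],0],
    [2.0,[0,0,-5],0],
    [2.0,[0,0,0],0],
  ],
)

```text
t: 11.78
tool_pos: [0.5548, -0.1545, 0.3205]
tool_rot: [0.296, 3.115, -0.006]
contact_force: [0.1, 0.9, -2.5]
opening: 0.0283
grip_force: 90.7
```

```bash
cat >> h.py <<'E'
def scope(names=('scene','side')):
    """axis of held tube from cloud points near below the grip, tool frame"""
    p,M=pose(); Q=[]
    for n in names:
        W=cloud(grab(n)).reshape(-1,3); W=W[~np.isnan(W).any(1)]
        Q.append((W-p)@M)
    q=np.vstack(Q); k=(np.abs(q[:,1])<.03)&(q[:,2]>.008)&(q[:,2]<.11)&(abs(q[:,0])<.09)
    return p,M,q[k]
E
python3 - <<'E'
from h import *
from scipy.optimize import least_squares
o=ctrl.get_obs();print({k:np.round(o[k],3) for k in('t','tool_pos','contact_force','wrist_torque')})
p,M,q=scope()
print(len(q)); 
for z in np.arange(.01,.11,.01):
    s=q[abs(q[:,2]-z)<.005]; print(z.round(3),len(s),(s[:,0].min(),s[:,0].max(),s[:,1].min(),s[:,1].max()) if len(s) else '')
# axis line: (a+bz, c+dz), through tool z ; radius by distance along the axis from grip
def g(v):
    ax=np.array([v[1],v[3],1]);ax/=np.linalg.norm(ax);c=np.array([v[0],v[2],-.0187])
    A=q-c;t=A@ax;r=np.linalg.norm(A-t[:,None]*ax,axis=1)
    return r-np.where(t<.035,.015,np.where(t<.049,.017,.02))
v=least_squares(g,[0,-.5,0,0],loss='soft_l1',f_scale=.002).x
print('fit',v.round(4),'tilt deg',np.degrees(np.arctan(v[[1,3]])),np.median(abs(g(v))))
ax=np.array([v[1],v[3],1]);ax/=np.linalg.norm(ax);t=(q-np.array([v[0],v[2],-.0187]))@ax
print('foot dist from grip',np.percentile(t,[95,99,100]))
s=grab('side')['frame'];cv2.imwrite('pics/e4.png',cv2.resize(s[:,100:,::-1],(640,597)))
a=load('scene')
E
```

```text
{'t': np.float64(11.775), 'tool_pos': array([ 0.555, -0.154,  0.32 ]), 'contact_force': array([ 0.142,  0.949, -2.458]), 'wrist_torque': array([0.036, 0.059, 0.016])}
791
0.01 64 (np.float64(-0.03227557458198119), np.float64(0.008329445196577818), np.float64(-0.020470210188568063), np.float64(0.01911045302793344))
0.02 118 (np.float64(-0.04084109576063745), np.float64(0.005668062616136809), np.float64(-0.019645632065090207), np.float64(0.021826377844260468))
0.03 115 (np.float64(-0.04690358428606737), np.float64(0.00027539303121627514), np.float64(-0.024828080594331718), np.float64(0.024181160320441868))
0.04 112 (np.float64(-0.05210287600226167), np.float64(-0.002547776787741656), np.float64(-0.022721798855474148), np.float64(0.02226299547959249))
0.05 121 (np.float64(-0.05782863846650847), np.float64(-0.007952414744848042), np.float64(-0.02278821755310867), np.float64(0.02570614036289023))
0.06 114 (np.float64(-0.06261888933850332), np.float64(-0.011222533609319423), np.float64(-0.02241160128801911), np.float64(0.024973641286741514))
0.07 101 (np.float64(-0.0633785519480437), np.float64(-0.016352878609919567), np.float64(-0.022056560557490466), np.float64(0.024971553454654516))
0.08 42 (np.float64(-0.04708220270593923), np.float64(-0.020872772449030727), np.float64(-0.020422479631589083), np.float64(0.021810637683037152))
0.09 4 (np.float64(-0.03672725805507687), np.float64(-0.025887459619623583), np.float64(-0.015364699932445084), np.float64(-0.0028709462236249004))
0.1 0 
fit [ 4.600e-03 -5.147e-01 -3.000e-04  2.500e-03] tilt deg [-27.23461527   0.14291496] 0.001365999992947474
foot dist from grip [0.10434229 0.10891421 0.11191355]
```

View pics/e4.png

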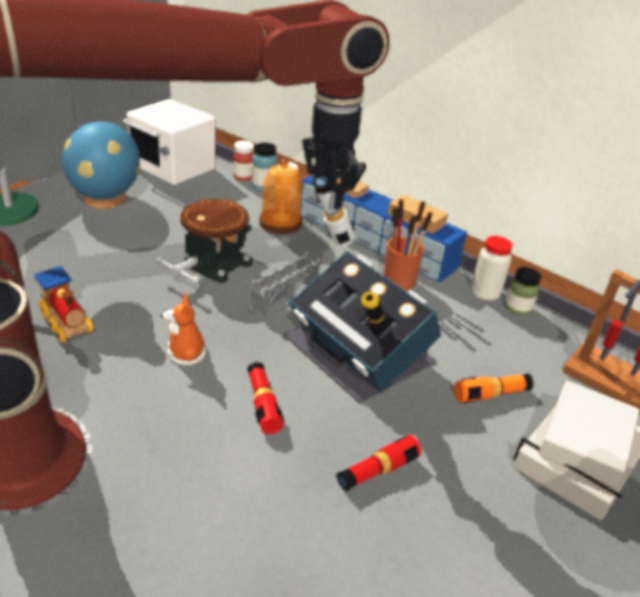

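The picture shows the microscope free above the case at (340,228), hanging 27° out of the vertical in the plane of the pads. The torch and case are in place. I'll carry it to the robot side of the globe base, then ease the grip and see whether it swings down by its own weight.

send_rows(
  rows=[
    [2.0,[1.1,2.16,0],0],
    [2.0,[2.1,4.32,0],0],
    [2.0,[2.1,4.32,0],0],
    [2.0,[2.1,4.32,0],0],
    [2.0,[2.1,4.32,0],0],
    [2.0,[2.1,4.32,0],0],
    [2.0,[2.1,4.32,0],0],
    [2.0,[2.1,4.32,0],0],
    [2.0,[1.3,2.16,0],0],
    [2.0,[0,0,0],0],
  ],
)

```text
t: 13.18
tool_pos: [0.4475, 0.2199, 0.3106]
tool_rot: [-0.29, -3.125, 0.001]
contact_force: [-0.1, -1.2, -3.7]
opening: 0.0283
grip_force: 90.6
```

send_rows(
  rows=[
    [2.0,[0,0,0],0],
    [2.0,[0,0,0],0],
    [2.0,[0,0,0],0],
    [2.0,[0,0,0],0],
  ],
  newtons=20,
)

```text
t: 13.68
tool_pos: [0.4498, 0.2177, 0.3123]
tool_rot: [0.298, 3.127, 0.0]
contact_force: [-0.1, -0.3, -3.0]
opening: 0.0279
grip_force: 90.6
```

```bash
cat >> h.py <<'E'
from scipy.optimize import least_squares
def fit(names=('scene','side'),verbose=1):
    p,M,q=scope(names)
    def g(v):
        ax=np.array([v[1],v[3],1]);ax/=np.linalg.norm(ax);c=np.array([v[0],v[2],-.0187])
        A=q-c;t=A@ax;r=np.linalg.norm(A-t[:,None]*ax,axis=1)
        return r-np.where(t<.035,.015,np.where(t<.049,.017,.02))
    v=least_squares(g,[0,-.3,0,0],loss='soft_l1',f_scale=.002).x
    ax=np.array([v[1],v[3],1]);ax/=np.linalg.norm(ax);c=np.array([v[0],v[2],-.0187]);t=(q-c)@ax
    i=np.abs(g(v))<.003
    f=c+ax*np.percentile(t[i],99)
    print('fit',len(q),v.round(4),'tilt deg',np.degrees(np.arctan(v[[1,3]])).round(1),'res',np.median(abs(g(v))).round(4),'len',np.percentile(t[i],[95,99]).round(3),'foot world',(p+M@f).round(4),'tcp',p.round(4))
    print('xt',M[:,0].round(3),'yt',M[:,1].round(3))
    o=ctrl.get_obs();print({k:np.round(o[k],3) for k in('t','contact_force','wrist_torque','opening','grip_force')})
E
python3 -c "
from h import *
fit()"
```

```text
fit 985 [ 0.003  -0.5233 -0.     -0.0018] tilt deg [-27.6  -0.1] res 0.0013 len [0.105 0.108] foot world [0.496  0.2086 0.2353] tcp [0.4498 0.2177 0.3123]
xt [-0.982  0.189 -0.   ] yt [0.189 0.982 0.   ]
{'t': np.float64(13.775), 'contact_force': array([ 0.302, -0.77 , -2.498]), 'wrist_torque': array([-0.001,  0.05 , -0.004]), 'opening': np.float64(0.028), 'grip_force': np.float64(90.59)}
```

send_rows(
  rows=[
    [2.88,[0,0,0],0],
  ],
  newtons=20,
)

```text
t: 13.9
tool_pos: [0.4496, 0.218, 0.3124]
tool_rot: [0.297, 3.127, 0.0]
contact_force: [0.2, 0.0, -3.2]
opening: 0.029
grip_force: 45.3
```

send_rows(
  rows=[
    [2.0,[0,0,2.2],0],
    [2.0,[0,0,4],0],
    [2.0,[0,0,4],0],
    [2.0,[0,0,2.4],0],
    [2.0,[0,0,0],0],
  ],
)

```text
t: 14.52
tool_pos: [0.4471, 0.2174, 0.182]
tool_rot: [-0.296, -3.121, 0.005]
contact_force: [-0.5, 0.1, -2.9]
opening: 0.0288
grip_force: 45.6
```

```bash
python3 -c "
from h import *
fit()"
```

```text
fit 801 [-1.00e-04 -4.89e-01  3.00e-04  1.00e-04] tilt deg [-26.1   0. ] res 0.0011 len [0.102 0.106] foot world [0.4925 0.2087 0.105 ] tcp [0.4471 0.2174 0.182 ]
xt [-0.982  0.188  0.007] yt [ 0.188  0.982 -0.004]
{'t': np.float64(14.625), 'contact_force': array([ 0.66 ,  0.488, -3.713]), 'wrist_torque': array([0.016, 0.043, 0.009]), 'opening': np.float64(0.029), 'grip_force': np.float64(45.575)}
```

The foot is lined up with the middle of the disc to about 1.5 mm and has a 31 mm gap. I'll push it slowly against the fixed disc edge to turn it upright.

send_rows(
  rows=[
    [2.0,[-1.0,0,-0.5],0],
    [2.0,[-1.0,0,0],0],
    [2.0,[-0.7,0,0],0],
    [2.0,[-0.5,0,0],0],
    [2.0,[-0.5,0,0],0],
    [2.0,[-0.5,0,0],0],
  ],
)

```text
t: 15.38
tool_pos: [0.4897, 0.2103, 0.1906]
tool_rot: [-0.296, -3.123, 0.001]
contact_force: [-5.1, 1.0, -0.9]
opening: 0.0289
grip_force: 46.2
```

send_rows(
  rows=[
    [2.0,[-0.5,0,0],0],
    [2.0,[-0.5,0,0],0],
    [2.0,[-0.5,0,0],0],
    [2.0,[-0.5,0,0],0],
  ],
)

```text
t: 15.88
tool_pos: [0.5099, 0.2066, 0.1911]
tool_rot: [-0.297, -3.125, -0.0]
contact_force: [-6.6, 2.8, -0.8]
opening: 0.0294
grip_force: 45.2
```

```bash
python3 -c "
from h import *
fit()
s=load('scene')['frame'];d=load('side')['frame']
cv2.imwrite('pics/e5.png',np.hstack([cv2.resize(s[150:342,170:426,::-1],(400,300)),cv2.resize(d[40:220,140:380,::-1],(400,300))]))"
```

```text
fit 1537 [ 0.1188 -1.9585  0.0055 -0.0737] tilt deg [-63.   -4.2] res 0.006 len [0.21  0.216] foot world [0.5811 0.1912 0.1116] tcp [0.5099 0.2066 0.1911]
xt [-0.982  0.188  0.003] yt [ 0.188  0.982 -0.   ]
{'t': np.float64(15.975), 'contact_force': array([-3.916,  1.14 , -2.651]), 'wrist_torque': array([0.194, 0.976, 0.03 ]), 'opening': np.float64(0.029), 'grip_force': np.float64(45.255)}
```

View pics/e5.png

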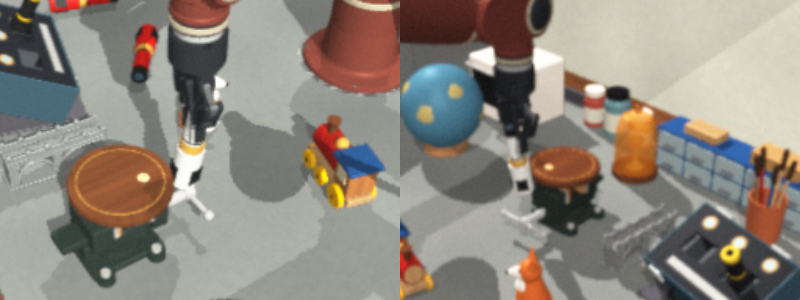

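The pictures show the sleeve against the disc edge at (190,165) on the left and nearly upright, with about 8° left by geometry. I'll push the last centimetre and back off.

send_rows(
  rows=[
    [2.0,[-0.4,0,0],0],
    [2.0,[-0.4,0,0],0],
    [2.0,[-0.4,0,0],0],
    [2.0,[0,0,0],0],
    [2.0,[1.0,0,0],0],
    [2.0,[2.0,0,0],0],
    [2.0,[0,0,0],0],
    [2.0,[0,0,0],0],
  ],
)

```text
t: 16.98
tool_pos: [0.4935, 0.2098, 0.1918]
tool_rot: [0.297, 3.125, 0.0]
contact_force: [0.7, 0.6, -3.3]
opening: 0.0289
grip_force: 44.0
```

```bash
sed -i 's/(abs(q\[:,0\])<.09)/(abs(q[:,0])<.032)/; s/\[0,-.3,0,0\]/[0,-.05,0,0]/' h.py; python3 -c "
from h import *
fit()"
```

```text
fit 808 [ 0.0058 -0.0464 -0.0001  0.0026] tilt deg [-2.7  0.2] res 0.0012 len [0.102 0.105] foot world [0.4928 0.2102 0.1054] tcp [0.4935 0.2098 0.1918]
xt [-0.982  0.188 -0.002] yt [0.188 0.982 0.001]
{'t': np.float64(17.075), 'contact_force': array([-0.187,  0.078, -3.156]), 'wrist_torque': array([ 0.063,  0.029, -0.017]), 'opening': np.float64(0.029), 'grip_force': np.float64(44.028)}
```

The tube is now 2.7° off vertical. I'll lift it, carry it over the chip, and look once more before setting it down.

send_rows(
  rows=[
    [2.0,[0,0,-2.5],0],
    [2.0,[0,0,-2.5],0],
    [2.0,[-2,0.1,0],0],
    [2.0,[-3,0.1,0],0],
    [2.0,[-3,0.1,0],0],
    [2.0,[-1.1,0.1,0],0],
    [2.0,[0,0,0],0],
    [2.0,[0,0,0],0],
  ],
)

```text
t: 18.08
tool_pos: [0.5822, 0.1968, 0.2412]
tool_rot: [-0.296, -3.127, 0.0]
contact_force: [-0.2, -1.5, -2.8]
opening: 0.0288
grip_force: 43.9
```

```bash
python3 -c "
from h import *
fit()
s=load('scene')['frame'];d=load('side')['frame']
cv2.imwrite('pics/e6.png',np.hstack([cv2.resize(s[150:342,170:426,::-1],(400,300)),cv2.resize(d[40:220,140:380,::-1],(400,300))]))"
```

```text
fit 1284 [ 0.0065 -0.0607 -0.0003  0.0014] tilt deg [-3.5  0.1] res 0.0018 len [0.127 0.129] foot world [0.5835 0.1965 0.1311] tcp [0.5822 0.1968 0.2412]
xt [-0.982  0.188  0.001] yt [ 0.188  0.982 -0.   ]
{'t': np.float64(18.175), 'contact_force': array([-0.292,  0.004, -2.904]), 'wrist_torque': array([ 0.018, -0.023,  0.068]), 'opening': np.float64(0.029), 'grip_force': np.float64(43.863)}
```

View pics/e6.png

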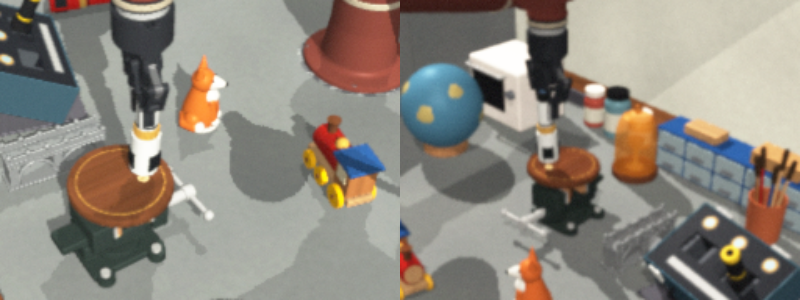

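The pictures show the foot just above the chip, whose near edge shows at (143,178) on the left, and the estimated centre is about 2 mm off. I'll lower it gently.

send_rows(
  rows=[
    [2.0,[0,0,0.8],0],
    [2.0,[0,0,0.6],0],
    [2.0,[0,0,0.3],0],
    [2.0,[0,0,0.2],0],
    [2.0,[0,0,0.1],0],
    [2.0,[0,0,0.1],0],
    [2.0,[0,0,0],0],
  ],
)

```text
t: 19.05
tool_pos: [0.5831, 0.1967, 0.2209]
tool_rot: [0.297, 3.127, 0.0]
contact_force: [-1.7, -0.7, -1.5]
opening: 0.0291
grip_force: 43.9
```

send_rows(
  rows=[
    [2.0,[0,0,0.08],0],
    [2.0,[0,0,0.08],0],
    [2.0,[0,0,0],0],
  ],
)

```text
t: 19.42
tool_pos: [0.5838, 0.1966, 0.2207]
tool_rot: [0.297, 3.125, 0.001]
contact_force: [-0.1, -0.4, 4.7]
opening: 0.0293
grip_force: 44.5
```

It is in contact at about 7 N. I'll take out the last few degrees with a small -x move on the planted foot, then check.

send_rows(
  rows=[
    [2.0,[-0.15,0,0],0],
    [2.0,[-0.15,0,0],0],
    [2.0,[-0.1,0,0.03],0],
    [2.0,[0,0,0],0],
  ],
)

```text
t: 19.92
tool_pos: [0.5869, 0.196, 0.2201]
tool_rot: [0.297, 3.127, 0.001]
contact_force: [-3.6, -1.0, 5.6]
opening: 0.029
grip_force: 44.8
```

```bash
sed -i 's/(q\[:,2\]<.11)/(q[:,2]<.080)/' h.py; python3 -c "
from h import *
fit()"
```

```text
fit 765 [ 0.0065 -0.0261  0.0001 -0.0032] tilt deg [-1.5 -0.2] res 0.0012 len [0.094 0.098] foot world [0.5831 0.1966 0.1407] tcp [0.5869 0.196  0.2201]
xt [-0.982  0.188 -0.   ] yt [0.188 0.982 0.001]
{'t': np.float64(20.025), 'contact_force': array([-3.463, -0.991,  5.309]), 'wrist_torque': array([-0.093,  0.907,  0.08 ]), 'opening': np.float64(0.029), 'grip_force': np.float64(44.83)}
```

send_rows(
  rows=[
    [2.0,[-0.2,0,0],0],
    [2.0,[0,0,0],0],
    [2.95,[0,0,0],0],
    [3.0,[0,0,0],0],
    [3.05,[0,0,0],0],
    [3.1,[0,0,0],0],
    [3.2,[0,0,0],0],
    [3.5,[0,0,0],0],
    [4.5,[0,0,0],0],
    [6.0,[0,0,0],0],
  ],
  newtons=20,
)

```text
t: 21.28
tool_pos: [0.5888, 0.1955, 0.2184]
tool_rot: [-0.297, -3.128, 0.0]
contact_force: [0.1, -0.5, -0.4]
opening: 0.0596
grip_force: 0.0
```

```bash
python3 -c "
from h import *
fit()"
```

```text
fit 732 [ 0.006  -0.0066 -0.0004  0.007 ] tilt deg [-0.4  0.4] res 0.0012 len [0.095 0.097] foot world [0.5835 0.1968 0.14  ] tcp [0.5888 0.1955 0.2184]
xt [-0.982  0.188  0.   ] yt [ 0.188  0.982 -0.   ]
{'t': np.float64(21.375), 'contact_force': array([ 0.335,  0.7  , -1.059]), 'wrist_torque': array([ 0.024, -0.011, -0.049]), 'opening': np.float64(0.06), 'grip_force': np.float64(0.0)}
```

It stands upright, with tilt about 0.4° and the foot at (0.5835, 0.197). I'll open fully, rise clear and check the scene.

send_rows(
  rows=[
    [8.5,[0,0,0],0],
    [8.5,[0,0,0],0],
    [8.5,[0,0,-1],0],
    [8.5,[0,0,-3],0],
    [8.5,[0,0,-5],0],
    [8.5,[0,0,-5],0],
    [8.5,[3,0,-2],0],
    [8.5,[5,0,0],0],
    [8.5,[5,0,0],0],
    [8.5,[0,0,0],0],
  ],
)

```text
t: 22.62
tool_pos: [0.459, 0.2206, 0.3802]
tool_rot: [0.293, 3.125, 0.002]
contact_force: [0.8, 0.0, 0.6]
opening: 0.0853
grip_force: 0.0
```

```bash
python3 -c "
from h import *
s=grab('scene');d=grab('side')
print(ctrl.get_obs()['t'])
for im in(s,d):
    W=cloud(im);k=(np.hypot(W[...,0]-.583,W[...,1]-.197)<.04)&(W[...,2]>.145);q=W[k];t=q[q[:,2]>.272];print(q[:,2].max(),t.mean(0) if len(t) else 0)
cv2.imwrite('pics/e7.png',np.hstack([cv2.resize(s['frame'][...,::-1][100:384,100:480],(400,300)),cv2.resize(d['frame'][...,::-1][40:340,130:],(400,300))]))"
```

```text
22.725
0.2795330052541729 [0.5847597  0.19797396 0.2766145 ]
0.2783028622438418 [0.57954131 0.1935435  0.27583039]
```

View pics/e7.png

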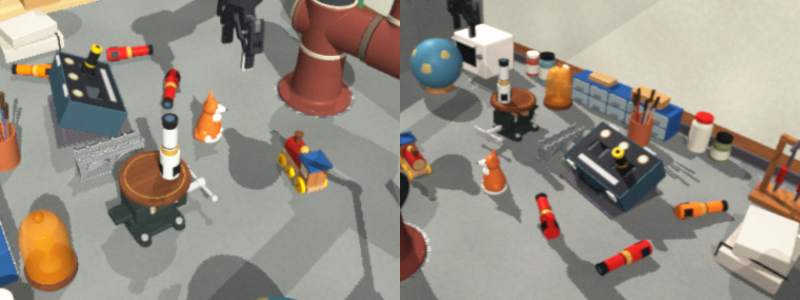

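The pictures show the microscope upright on the globe base at (170,150) left and (504,85) right. The chip is covered, the torch is in its cutout, and the other things are where they stood.

```bash
python3 -c "
from station import ctrl
print(ctrl.finish_job())"
```

```text
the job is handed in; nothing more can be done
None
```

The microscope stands upright on the globe base with its foot over the chip; the torch, fox, bridge and engine were left where they were, and the job was handed in at about 23 s.

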